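Strip the bottle clamp off the shaker and unload the bottle

ROBOT

A 6-joint arm with a two-finger parallel gripper is mounted at the origin on a cart in front of the work surface, level with it; the furniture and walls round the work are solid. World frame = base frame: x ahead of the robot, y to its left, z up, the work surface at z = 0. Lengths are in m, angles in rad, forces in N, time in s.
With the tool pointing down it reaches from about 0.35 to 0.725 m from the base axis. Payload 4.3 kg.
Tool frame: the origin (TCP) lies between the finger pads; the fingertips stand 8 mm ahead of it and the grasp point (between the pads) lies 11 mm behind it; z points along the fingers, y is the line along which they close (so a half turn about z gives the same grasp; the last joint's range is limited). The gripper opens to 85 mm and grips with 20 to 120 N. Pads are 22 mm wide; open, the fingers measure 114 mm over their backs; the gripper's body (76 mm by 85 mm) begins 54 mm behind the grasp point. The pads swing forward as they close: fully open they stand 13 mm farther back than shut.
Start: joints at [1.079, 0.377, 0.081, 1.274, 0, 1.46], TCP at [0.214, 0.534, 0.239] pointing down, gripper open.
Joint ranges: [-2.72, 2.72], [-0.84, 1.66], [-1.02, 1.22], [-1.77, 2.12], [-1.37, 1.28], [-3.14, 3.14]. Speed limits (rad/s): [2.57, 2.57, 3.14, 3.14, 3.14, 3.14].

INTERFACE

Orientations are given as a 3x3 rotation matrix whose columns are the frame's x, y, z axes.
In Python, from cell import bot, imaging, job gives the robot as it stands. The module is installed in compiled form; this text tells all that it offers.
- The arm moves only by the shell command python3 -m inch 'ROWS'. ROWS is JSON, one flat list of numbers, 7 for each row, row after row: the shift along the tool's x, y, z each as a share of 0.5 m, from -1 to 1, then the turn, a rotation vector about the tool's x, y, z each as a share of 6 degrees, from -1 to 1, then the opening, from 0 (shut) to 1 (fully open). A call has 1 to 8 rows; each row shifts and turns the commanded pose from where the row before left it, along the tool's axes as they then stand; what a row does not reach is not made up. A row lasts 1/8 s, in which the tool goes at most 62.5 mm and 10.7 degrees, less where a joint would pass 70% of its speed; a pose out of reach is approached as far as the arm can. A call with a number of a shift or a turn outside -1 to 1 is refused whole. A call with a gripper value outside its range is refused whole. The fingers move at their own pace and stop on an object; the grip force is fixed at half the most. Time passes only in rows, so rows that do not move let the fingers close. It gives the time, the measured TCP pose, the force, the opening and the grip force at its end, in the units of the state.
- bot.read_state(): the state, without advancing time (a new reading comes with each control period).
- imaging.snapshot(name): name is "scene" or "top" or "wrist"; returns a dict with "image" (384x512x3 uint8, red, green, blue), "camera_matrix" (3x3 intrinsics, pixels), "extrinsics" (4x4, takes a point from world to camera coordinates). Camera axes: x right, y up, looking along -z (the intrinsics and any distortion apply to the point x, -y, -z); pixel columns grow to the right and rows downward; lengths in m; the calibration is good to about 2 mm. A picture is of the moment at which its call begins. There is no depth.
- job.hand_in(): hands the job in; it is judged then, once.
The state is a dict: "clock": time; "qpos": joint angles; "qd": joint speeds; "tau": joint torques, N m; "position": TCP position; "eef_rot": TCP orientation; "contact_force": force on the tool from outside, world axes, zero at the start; "wrist_torque": the same for the moment, N m; "finger_gap": finger opening in m; "finger_force": force on a finger pad.
Only numpy, scipy, OpenCV 4.12 (cv2) and the standard library are available. Lean on these libraries where they do the work, as an engineer would, in place of code of your own. Each camera call takes 0.05 s, during which the arm holds its last target. There are 200 camera calls.

TASK

Clear the shaker for the next run: slide the bottle clamp along the T-slot in the platform until its foot is out of the open end, lift it away, and hang it on the free stud of the accessory stand - keyhole over the stud head, then down until the stud is locked in the narrow slot. Then lift the freed bottle off the shaker and set it down gently, upright, in the blue spill tray beside the empty bottle, leaving everything else where it is.

Things in the scene. Friction and masses are not known exactly. Their poses are not given: they have to be found in the camera images.
- shaker: White orbital shaker, fixed; origin: centre of its underside, z up. Front (display, knob) faces -x. Aluminium platform 200 x 200 mm with black mats, top 85 mm above the bench. T-slot along y down its middle (x = 0): mouth 9 mm wide between 5 mm thick lips; under them 19 mm wide, 8 mm high. Closed at the +y edge, open at the -y edge.
- track_end (a point): Middle of the T-slot's open end: on the platform's -y edge, at the height of the platform's top (shaker frame 0, -100, 85 mm). Axes as the shaker's.
- clamp: Steel bottle clamp, 0.2 kg, 158 mm high, captive in the T-slot by its T-foot. Origin: middle of the upright's bottom end, level with the platform's top; axes start parallel to the shaker's. Upright plate x -22 to 22, y -2.5 to 2.5, z 1.5 to 103 mm, back face towards -y; foot below and fork above it reach in +y; blue grip on top; keyhole through the upright.
- clamp_foot (a point): Inner end of the T-foot, middle of its height (clamp frame 0, 46, -10 mm). The foot is a bar from clamp y -2.5 to 46 mm, 16 mm wide, z -13 to -7 mm, its stem 6.5 mm wide: 1.2 mm play sideways, 2 mm upwards in the slot. The clamp can be lifted only when this point is out past track_end in -y.
- clamp_fork (a point): Middle of the fork's slot round the bottle's neck (clamp frame 0, 48, 105 mm). Fork: z 103 to 107 mm, over all x -39 to 39 and y to 69 mm; its slot is 60 mm wide and open to +y. It lies over the bottle's shoulder, so the bottle cannot be lifted out under it; the fork leaves the bottle by sliding to -y.
- clamp_grip (a point): Point to hold the clamp: in the blue grip block on its top (16 mm thick in clamp x, 22 mm in y, z 107 to 145 mm), at clamp frame 0, 0, 130 mm; pinch it across x from above. The fork root (78 mm wide in x) lies under it at z 107 mm; the bottle's cap begins 21 mm away in +y. Axes as the clamp's.
- clamp_hole (a point): Centre of the large end of the keyhole, 18 mm across, on the upright's back face: clamp frame 0, -2.5, 69 mm. The narrow slot, 8.5 mm wide, runs up from it and ends at z = 87 mm. Axes as the clamp's: the back face looks to -y. The plate is 5 mm thick.
- clamp_lock (a point): Where the stud's axis sits in the narrow slot when the clamp is hung and locked: back face of the upright, clamp frame 0, -2.5, 84 mm (15 mm above clamp_hole). When hung it coincides with the point stud within 1 to 3 mm.
- stand: Accessory stand, fixed: blue upright panel 130 mm wide, top edge 161 mm high, on a dark base 120 x 134 x 8 mm that reaches 65 mm in front of it. Origin: on the bench under the middle of the panel's front face, which looks to -x; x points into the panel, z up. Two headed studs 60 mm apart; a dark spanner hangs on the one at y = -44 mm.
- stud (a point): The free stud: on its axis at the panel's front face (stand frame 0, 16, 150 mm). Shank 6 mm thick and 7.5 mm long, then a head 12 mm in diameter, ending 11 mm in front of the panel. Axes as the stand's. Hang the clamp with its -y axis along +x here (clamp yaw = stand yaw + 90 deg): large hole over the head, back face to the panel, then 15 mm down.
- bottle: 250 ml glass bottle, half full, 0.34 kg, 69 mm in diameter, 138 mm high, standing on the platform under the clamp's fork, its axis 48 mm in +y from the clamp's origin. Origin: centre of its underside. Lift it by the blue cap: 53 mm in diameter, 116 to 138 mm above the origin.
- tray: Blue spill tray, fixed, 240 x 130 mm, rim 20 mm high, walls and floor 4 mm thick. Origin: centre of its underside; x along its length, z up. The empty bottle stands about 55 mm from the middle towards +x; the other half, about x = -55 mm, is free.
- bottle_empty: Empty 250 ml bottle, same size and shape as bottle, in the tray. Origin: centre of its underside. Leave alone.
- carton: Small reagent carton 32 x 46 x 62 mm on the bench in front. Origin: centre of its underside. Leave alone.

How it is judged:
By the outcome, as a careful person would: the job done as asked, in the order asked, and still so for the second after the job is handed in, with the robot touching nothing.
It also fails if it takes over 59 s, if anything falls off the work surface, if the arm or the gripper's body presses on something with over 40 N, if the wrist force passes 120 N, or if a joint passes its speed limit or range.

## Working session

There is one attempt and no reset: what is moved stays moved. The work goes in short steps, Python scripts to look and compute and a shell command to move; the robot and the scene stay as the last step left them, time stands still between calls to the robot, and variables do not carry over. Pictures are saved under pics/ and viewed, at most 14 in all, crops included, and the job is handed in when it is done.

```bash
mkdir -p pics; ls
python3 - <<'E'
from cell import bot, imaging
import cv2,numpy as np
s=bot.read_state()
for k,v in s.items(): print(k,np.round(v,3).tolist())
for n in ("scene","top"):
    d=imaging.snapshot(n); cv2.imwrite(f"pics/{n}0.png",d["image"][:,:,::-1]); np.savez(f"{n}0.npz",**d)
    print(n,np.round(d["camera_matrix"],1).tolist(),np.round(d["extrinsics"],4).tolist(),[k for k in d])
E
```

```text
pics
clock 0.0
qpos [1.079, 0.378, 0.08, 1.274, -0.0, 1.46]
qd [-0.0, -0.001, -0.001, -0.0, 0.0, 0.001]
tau [0.001, -46.361, 26.987, 0.021, -0.0, 0.0]
position [0.214, 0.533, 0.238]
eef_rot [[-0.928, 0.373, -0.001], [0.373, 0.928, -0.002], [0.0, -0.002, -1.0]]
contact_force [0.078, -0.481, -0.573]
wrist_torque [0.02, 0.031, 0.032]
finger_force 0.0
finger_gap 0.086
scene [[416.4, 0.0, 246.1], [0.0, 416.4, 183.1], [0.0, 0.0, 1.0]] [[0.5332, -0.846, -0.001, -0.2466], [0.6018, 0.3784, 0.7033, -0.4043], [-0.5946, -0.3756, 0.7109, -1.2708], [0.0, 0.0, 0.0, 1.0]] ['image', 'camera_matrix', 'extrinsics']
top [[393.3, 0.0, 248.6], [0.0, 393.3, 190.3], [0.0, 0.0, 1.0]] [[0.0183, -0.9997, 0.0135, 0.0181], [0.9897, 0.0201, 0.1418, -0.4915], [-0.1421, 0.0108, 0.9898, -1.2019], [0.0, 0.0, 0.0, 1.0]] ['image', 'camera_matrix', 'extrinsics']
```

View pics/scene0.png

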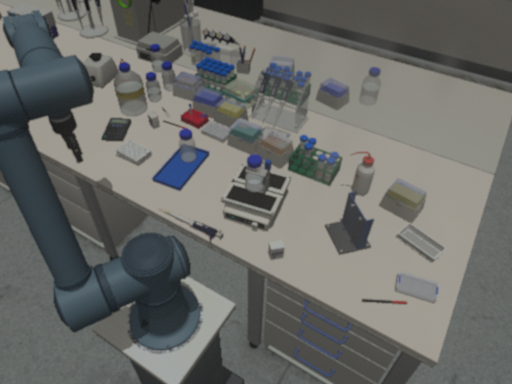

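View pics/top0.png

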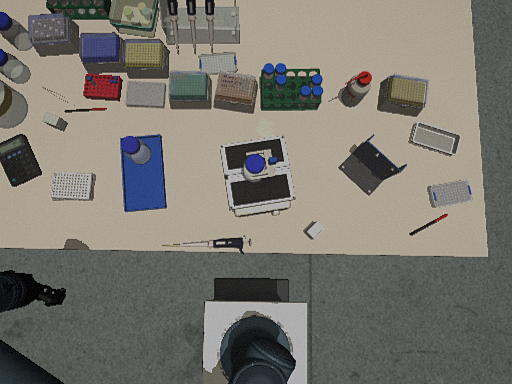

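The scene picture shows the tray at about (182,166), the shaker at (257,192) and the stand at (350,225). In the top picture the tray is at (144,173), the shaker at (257,173), the grip at (272,160) and the stand at (373,165). I'll enlarge the key regions next.

Run:
```python
import cv2
t=cv2.imread("pics/top0.png"); c=t[125:225,210:410]
cv2.imwrite("pics/topc.png",cv2.resize(c,None,fx=4,fy=4,interpolation=cv2.INTER_CUBIC))
t=cv2.imread("pics/scene0.png"); c=t[145:255,215:375]
cv2.imwrite("pics/scenec.png",cv2.resize(c,None,fx=5,fy=5,interpolation=cv2.INTER_CUBIC))
```

```text
(no output)
```

View pics/topc.png

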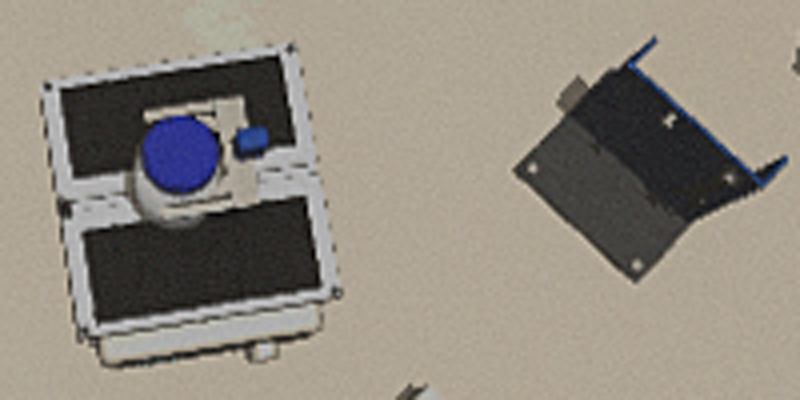

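View pics/scenec.png

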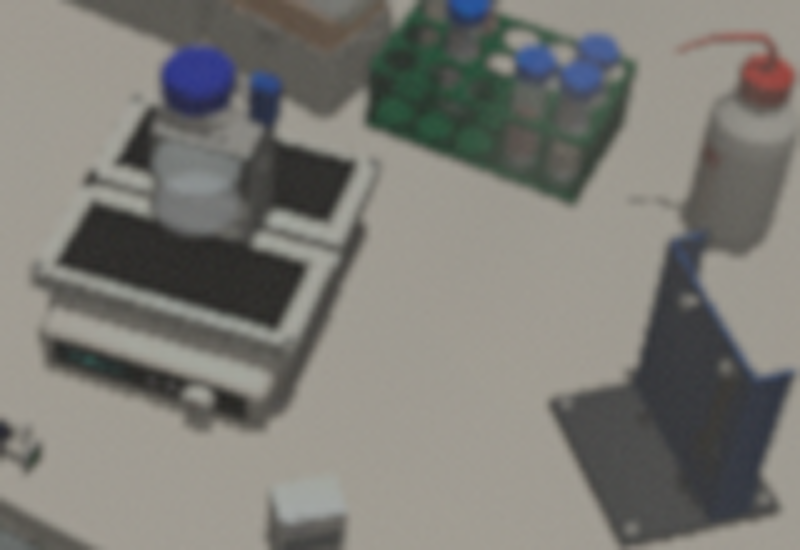

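The top crop shows these pixel positions:
- Platform corners: (48,86), (290,48), (337,293), (84,335).
- Cap top: (181,154).
- Grip: (252,141).
- Panel top edge: (630,66) to (762,186).
- Free stud: (670,120).

The scene crop shows the free stud at (688,300), and the spanner on the nearer one. Next I fit the poses from both views.

```bash
cat > h.py <<'E'
import numpy as np, cv2
from scipy.optimize import least_squares
from scipy.spatial.transform import Rotation as R
def proj(d,P):
    P=np.atleast_2d(P); E=d["extrinsics"]; c=P@E[:3,:3].T+E[:3,3]; c=c*[1,-1,-1]
    q=c@d["camera_matrix"].T; return q[:,:2]/q[:,2:]
def ray(d,uv,z):   # point at world height z
    E=d["extrinsics"]; o=-E[:3,:3].T@E[:3,3]
    v=np.linalg.solve(d["camera_matrix"],[*uv,1])*[1,-1,-1]; v=E[:3,:3].T@v
    return o+v*(z-o[2])/v[2]
def place(p,L):    # p = x,y,yaw ; L local points
    L=np.atleast_2d(L); return L@R.from_euler('z',p[2]).as_matrix().T+[p[0],p[1],0]
def fit(obs,p0):   # obs: list of (d, local pts, pixels)
    f=lambda p:np.concatenate([(proj(d,place(p,L))-np.array(u)).ravel() for d,L,u in obs])
    r=least_squares(f,p0,loss='soft_l1'); return r.x,f(r.x).reshape(-1,2)
def go(s,pos,yaw=None,tilt=0): # remaining shift in tool axes (share of .5 m) and turn about tool z (in units of 6deg)
    Rt=np.array(s["eef_rot"]); dv=Rt.T@(np.array(pos)-s["position"])
    out=np.round(dv/.5,4).tolist()
    if yaw is not None:
        T=np.array([[np.sin(yaw),np.cos(yaw),0],[-np.cos(yaw),np.sin(yaw),0],[0,0,-1.]]) # tool y at yaw, z down
        out+= np.round(np.degrees(R.from_matrix(Rt.T@T).as_rotvec())/6,3).tolist()
    return out
E
python3 - <<'E'
from h import *
T=dict(np.load("top0.npz"));S=dict(np.load("scene0.npz"))
t=lambda a:(np.array(a)+.5)/4-.5+[210,125]
s=lambda a:(np.array(a)+.5)/5-.5+[215,145]
c=np.array([[.1,.1,.085],[.1,-.1,.085],[-.1,-.1,.085],[-.1,.1,.085]])
for nm,o in (("both",[(T,c,t([[48,86],[290,48],[337,293],[84,335]])),(S,c,s([[137,98],[378,165],[285,345],[38,272]]))]),):
    p,r=fit(o,[.5,0,.15]); print("shaker",p,np.degrees(p[2]));print(r.round(1).tolist())
cap=ray(T,t([181,154]),.223);print("cap top",cap, "scene", ray(S,s([199,72]),.223))
g=ray(T,t([253,135]),.23);print("grip",g,"scene",ray(S,s([266,80]),.23))
inv=lambda q:(R.from_euler('z',-p[2]).as_matrix()@(q-[p[0],p[1],0])).round(4)
print("cap,grip in shaker",inv(cap),inv(g))
L=np.array([[0,.065,.161],[0,-.065,.161],[-.065,.067,.008],[-.065,-.067,.008],[-.011,.016,.150]])
p2,r=fit([(T,L,t([[630,66],[762,186],[515,168],[635,282],[670,120]])),(S,L,s([[682,245],[757,378],[553,402],[628,543],[688,300]]))],[.5,-.3,-.73])
print("stand",p2,np.degrees(p2[2]));print(r.round(1).tolist());print("stud",place(p2,[0,.016,.15]))
c=np.array([[.12,.065,.02],[.12,-.065,.02],[-.12,-.065,.02],[-.12,.065,.02]])
p3,r=fit([(T,c,[[122,137],[162,135],[166,209],[126,211]])],[.5,.3,0]);print("tray",p3,r.round(1).tolist())
print("empty cap", ray(T,[130,144],.142), "free spot",place(p3,[-.055,0,.004]))
np.savez("fit.npz",shaker=p,stand=p2,tray=p3)
E
```

```text
shaker [0.54120773 0.00411525 0.18214074] 10.435895655524892
[[-2.4, -0.9], [1.3, -1.5], [1.2, 0.8], [-1.1, 1.0], [-0.4, -0.4], [0.4, -0.5], [1.6, 1.1], [-1.7, -0.1]]
cap top [0.53804414 0.01416382 0.223     ] scene [0.54012313 0.01457936 0.223     ]
grip [ 0.55053403 -0.03363251  0.23      ] scene [ 0.55084231 -0.03240011  0.23      ]
cap,grip in shaker [-0.0013  0.0105  0.223 ] [ 0.0023 -0.0388  0.23  ]
stand [ 0.58151123 -0.35784166 -0.76365644] -43.75429088982418
[[0.2, -1.2], [0.8, 0.1], [0.4, -0.7], [0.8, -0.4], [-1.1, 0.6], [-1.6, -1.2], [0.2, 1.0], [-0.1, -0.8], [-0.5, 0.7], [-0.4, 1.1]]
stud [[ 0.5925763  -0.34628466  0.15      ]]
tray [0.54365965 0.36260865 0.09931209] [[0.1, 0.6], [0.4, -0.4], [0.3, -0.8], [-1.2, 0.5]]
empty cap [0.60445268 0.37595478 0.142     ] free spot [[0.48893066 0.35715546 0.004     ]]
```

```bash
python3 -m inch '[0,0,-0.06,0,0,1,1, 0,0,-0.06,0,0,1,1, 0,0,-0.05,0,0,1,1, 0,0,0,0,0,1,1, 0,0,0,0,0,1,1, 0,0,0,0,0,1,1, 0,0,0,0,0,1,1, 0,0,0,0,0,1,1]'; python3 -c "
from h import *; from cell import bot
s=bot.read_state(); print(s['clock'],s['qpos'],np.round(s['eef_rot'],3).tolist(),go(s,[.5505,-.033,.32],np.radians(11)))"
```

```text
clock: 1.1
position: [0.2141, 0.5334, 0.3237]
eef_rot: [[-0.341, 0.94, -0.001], [0.94, 0.341, -0.001], [-0.001, -0.001, -1.0]]
contact_force: [-0.3, -0.1, 0.3]
finger_gap: 0.0854
finger_force: 0.0Traceback (most recent call last):
  File "<string>", line 3, in <module>
    s=bot.read_state(); print(s['clock'],s['qpos'],np.round(s['eef_rot'],3).tolist(),go(s,[.5505,-.033,.32],np.radians(11)))
                                                                                     ~~^^^^^^^^^^^^^^^^^^^^^^^^^^^^^^^^^^^^
  File "h.py", line 21, in go
    out+= np.round(np.degrees(R.from_matrix(Rt.T@T).as_rotvec())/6,3).tolist()
                              ~~~~~~~~~~~~~^^^^^^^^
  File "scipy/spatial/transform/_rotation.pyx", line 1143, in scipy.spatial.transform._rotation.Rotation.from_matrix
ValueError: Non-positive determinant (left-handed or null coordinate frame) in rotation matrix 0: [[-9.87889046e-01 -1.55159872e-01  8.04849001e-04]
 [-1.55159115e-01  9.87889055e-01  9.29960821e-04]
 [ 9.39394121e-04 -7.93818449e-04  9.99999244e-01]].
```

```bash
sed -i 's/T=np.array(\[\[np.sin(yaw).*/T=np.array([[-np.sin(yaw),np.cos(yaw),0],[np.cos(yaw),np.sin(yaw),0],[0,0,-1.]]) # tool y at yaw, z down/' h.py
python3 -m inch '[-0.108,0.0204,0,0,0,0,1, -0.108,0.0204,0,0,0,0,1, -0.108,0.0204,0,0,0,0,1, -0.108,0.0204,0,0,0,0,1, -0.108,0.0204,0,0,0,0,1, -0.108,0.0204,0,0,0,0,1, -0.108,0.0204,0,0,0,0,1, -0.108,0.0204,0,0,0,0,1]'
python3 -m inch '[-0.108,0.0204,0,0,0,0,1, -0.108,0.0204,0,0,0,0,1, -0.108,0.0204,0,0,0,0,1, -0.108,0.0204,0,0,0,0,1, 0,0,0,0,0,1,1, 0,0,0,0,0,0.5,1]'
python3 - <<'E'
from h import *; from cell import bot,imaging
s=bot.read_state(); print(s['qpos'],go(s,[.5505,-.033,.32],np.radians(11)))
d=imaging.snapshot("wrist"); np.savez("w1.npz",**d); cv2.imwrite("pics/w1.png",d["image"][:,:,::-1])
E
```

```text
clock: 2.1
position: [0.4399, 0.1544, 0.324]
eef_rot: [[-0.344, 0.939, -0.0], [0.939, 0.344, 0.0], [0.0, -0.0, -1.0]]
contact_force: [0.9, -0.5, 0.7]
finger_gap: 0.0852
finger_force: 0.0
clock: 2.85
position: [0.5521, -0.0336, 0.3233]
eef_rot: [[-0.189, 0.982, -0.002], [0.982, 0.189, 0.001], [0.001, -0.002, -1.0]]
contact_force: [-0.2, 0.5, 0.5]
finger_gap: 0.0856
finger_force: 0.0
[-1.75638270e-01  3.30166917e-01  2.28552918e-01  1.47097433e+00
  1.99118871e-04  1.20476810e+00] [0.0019, -0.003, 0.0067, -0.015, -0.008, -0.015]
```

View pics/w1.png

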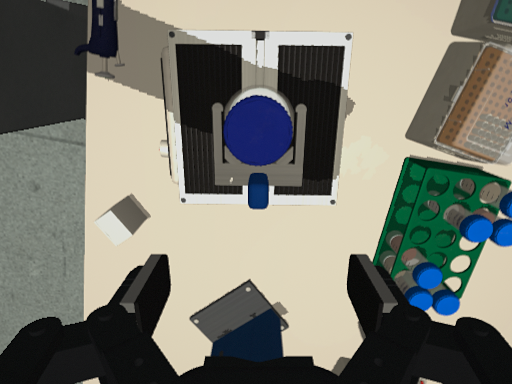

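The wrist picture shows these pixel positions:
- Platform corners: (169,31), (352,34), (337,204), (182,204).
- Fork arm tips: (218,103) and (301,104).
- Fork root corners: (215,185) and (302,186).
- Grip block: columns 249–268, rows 174–208.
- Cap centre: (258,131).

Run:
```python
from h import *; from cell import bot
W=dict(np.load("w1.npz")); s=bot.read_state()
E=W["extrinsics"];print("cam",-E[:3,:3].T@E[:3,3],"fwd",-E[2,:3])
c=np.array([[-.1,.1,.085],[.1,.1,.085],[.1,-.1,.085],[-.1,-.1,.085]])
p,r=fit([(W,c,[[169,31],[352,34],[337,204],[182,204]])],[.54,0,.18]);print("shaker",p,np.degrees(p[2]),r.round(1).tolist())
inv=lambda q:(R.from_euler('z',-p[2]).as_matrix()@(q-[p[0],p[1],0])).round(4)
for n,u,z in (("tipL",(218,103),.192),("tipR",(301,104),.192),("rootL",(215,185),.192),("rootR",(302,186),.192),("grip back top edge",(258.5,174),.23),("grip bottom top face?",(258,184),.23),("cap",(258,131),.223)):
    q=ray(W,u,z);print(n,q.round(4),inv(q))
im=W["image"].astype(int);b=(im[...,2]>im[...,0]+40)&(im[...,2]>50)
for v in range(170,212,4): x=np.where(b[v,235:285])[0]+235;print(v,x.min() if len(x) else 0,x.max() if len(x) else 0,im[v,258])
```

```text
cam [0.53621398 0.04832308 0.45853632] fwd [ 0.0588106  -0.3186688  -0.94603991]
shaker [0.54603489 0.00336288 0.18122173] 10.383240301149302 [[-0.9, -0.1], [2.4, -1.2], [0.3, 2.3], [-0.8, 0.7]]
tipL [0.5056 0.0282 0.192 ] [-0.0353  0.0317  0.192 ]
tipR [0.5727 0.0403 0.192 ] [0.0329 0.0316 0.192 ]
rootL [ 0.5135 -0.0422  0.192 ] [-0.0402 -0.039   0.192 ]
rootR [ 0.59   -0.0283  0.192 ] [ 0.0376 -0.0391  0.192 ]
grip back top edge [ 0.5478 -0.0144  0.23  ] [-0.0015 -0.0178  0.23  ]
grip bottom top face? [ 0.5489 -0.0222  0.23  ] [-0.0018 -0.0257  0.23  ]
cap [0.5415 0.0163 0.223 ] [-0.0022  0.0135  0.223 ]
170 0 0 [115 110 100]
174 251 265 [ 3 27 61]
178 250 266 [ 7 29 63]
182 249 267 [ 7 28 63]
186 249 267 [10 46 97]
190 249 267 [ 14  51 105]
194 249 267 [ 13  50 104]
198 249 267 [ 13  51 104]
202 248 267 [ 11  49 102]
206 250 266 [ 11  47 101]
210 0 0 [231 221 192]
```

The fit is consistent across views. The clamp origin is at about (0.5512, -0.0335), yaw 10.4°. I'll descend and grip.

```bash
python3 -m inch '[0,-0.002,0.08,0,0,0.08,1, 0,0,0.08,0,0,0,1, 0,0,0.05,0,0,0,1, 0,0,0.0245,0,0,0,1, 0,0,0,0,0,0,1]'
python3 -m inch '[0,0,0,0,0,0,0, 0,0,0,0,0,0,0, 0,0,0,0,0,0,0, 0,0,0,0,0,0,0, 0,0,0,0,0,0,0]'
```

```text
clock: 3.52
position: [0.5506, -0.0327, 0.2065]
eef_rot: [[-0.185, 0.983, -0.002], [0.983, 0.185, 0.0], [0.001, -0.001, -1.0]]
contact_force: [-0.1, -0.4, 0.8]
finger_gap: 0.0856
finger_force: 0.0
clock: 4.15
position: [0.5516, -0.0331, 0.2076]
eef_rot: [[-0.185, 0.983, 0.001], [0.983, 0.185, -0.0], [-0.001, 0.001, -1.0]]
contact_force: [-0.0, 0.4, 3.0]
finger_gap: 0.0157
finger_force: 59.0
```

```bash
python3 -m inch '[0,0,-0.002,0,0,0,0, -0.01,0,0,0,0,0,0, -0.01,0,0,0,0,0,0, -0.02,0,0,0,0,0,0]'
python3 -c "
from cell import bot;s=bot.read_state();print(s['contact_force'],s['wrist_torque'])"
```

```text
clock: 4.65
position: [0.5546, -0.053, 0.2077]
eef_rot: [[-0.185, 0.983, -0.001], [0.983, 0.185, -0.0], [0.0, -0.001, -1.0]]
contact_force: [-0.1, -0.2, -2.5]
finger_gap: 0.0146
finger_force: 58.6
[-0.0682757  -0.16648772 -2.54864832] [-0.01887894  0.00702557  0.04708733]
```

```bash
python3 -m inch '[-0.025,0,0,0,0,0,0, -0.025,0,0,0,0,0,0, -0.025,0,0,0,0,0,0, -0.025,0,0,0,0,0,0]'
python3 -m inch '[-0.025,0,0,0,0,0,0, -0.025,0,0,0,0,0,0, -0.025,0,0,0,0,0,0, -0.03,0,0,0,0,0,0, -0.03,0,0,0,0,0,0]'
python3 - <<'E'
from h import *; from cell import bot,imaging
s=bot.read_state();print(s['position'],s['contact_force'],s['wrist_torque'],s['qpos'])
im=np.hstack([imaging.snapshot(n)["image"][a:a+110,b:b+140] for n,a,b in (("scene",140,210),("top",120,210))])
cv2.imwrite("pics/out.png",cv2.resize(im[:,:,::-1],None,fx=2.8,fy=2.8,interpolation=cv2.INTER_CUBIC))
E
```

```text
clock: 5.15
position: [0.5642, -0.1027, 0.208]
eef_rot: [[-0.184, 0.983, 0.0], [0.983, 0.184, 0.0], [0.0, 0.0, -1.0]]
contact_force: [0.6, 0.2, -1.7]
finger_gap: 0.015
finger_force: 58.6
clock: 5.78
position: [0.5768, -0.169, 0.208]
eef_rot: [[-0.185, 0.983, 0.0], [0.983, 0.185, 0.0], [-0.0, 0.0, -1.0]]
contact_force: [0.5, 0.8, -1.9]
finger_gap: 0.015
finger_force: 58.6
[ 0.57675114 -0.16902935  0.20802755] [ 0.53822039  0.80758083 -1.87825324] [-0.02239542 -0.00346375 -0.01431434] [-3.90627208e-01  4.40034977e-01  9.49040187e-02  1.22558702e+00
  4.03121513e-05  9.94369397e-01]
```

View pics/out.png

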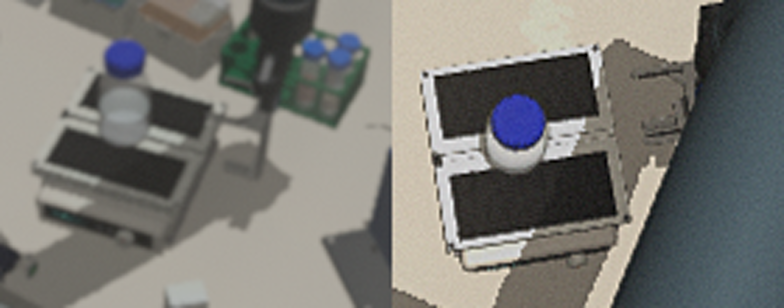

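The scene half shows the clamp fully out past the platform edge, with its foot clear at about (250,165). The bottle still stands on the platform at (125,110). I'll lift the clamp and get a wrist look at the stand.

```bash
python3 -m inch '[0,0,-0.05,0,0,0,0, 0,0,-0.1,0,0,0,0, 0,0,-0.1,0,0,0,0, 0,0,-0.034,0,0,0,0]'
python3 -m inch '[-0.0745,-0.057,0,0,0,0,0, -0.0745,-0.057,0,0,0,0,0, -0.0745,-0.057,0,0,0,0,0, -0.0745,-0.057,0,0,0,0,0, -0.0745,-0.057,0,0,0,0,0, -0.0745,-0.057,0,0,0,0,0, 0,0,0,0,0,0,0]'
python3 - <<'E'
from h import *; from cell import bot,imaging
s=bot.read_state(); print(s['qpos'])
d=imaging.snapshot("wrist"); np.savez("w2.npz",**d,rot=s["eef_rot"],pos=s["position"]); cv2.imwrite("pics/w2.png",cv2.resize(d["image"][:,:,::-1],None,fx=1.5,fy=1.5,interpolation=cv2.INTER_CUBIC))
p=np.load("fit.npz")["stand"];print(proj(d,place(p,[[-.011,.016,.15],[0,.065,.161],[0,-.065,.161]]))*1.5)
E
```

```text
clock: 6.38
position: [0.5775, -0.1681, 0.354]
eef_rot: [[-0.185, 0.983, 0.006], [0.983, 0.185, -0.002], [-0.003, 0.005, -1.0]]
contact_force: [0.6, -0.1, -2.8]
finger_gap: 0.0149
finger_force: 59.0
clock: 7.25
position: [0.4481, -0.4219, 0.3493]
eef_rot: [[-0.18, 0.984, -0.001], [0.984, 0.18, 0.0], [0.0, -0.001, -1.0]]
contact_force: [-0.5, 1.3, -1.7]
finger_gap: 0.0153
finger_force: 59.4
[-8.58123270e-01  4.86495135e-01  5.32513005e-01  1.61744415e+00
 -4.47297913e-04  5.31443423e-01]
[[604.53583426 167.64898295]
 [686.81297069 138.00707818]
 [515.74463842 250.68876015]]
```

View pics/w2.png

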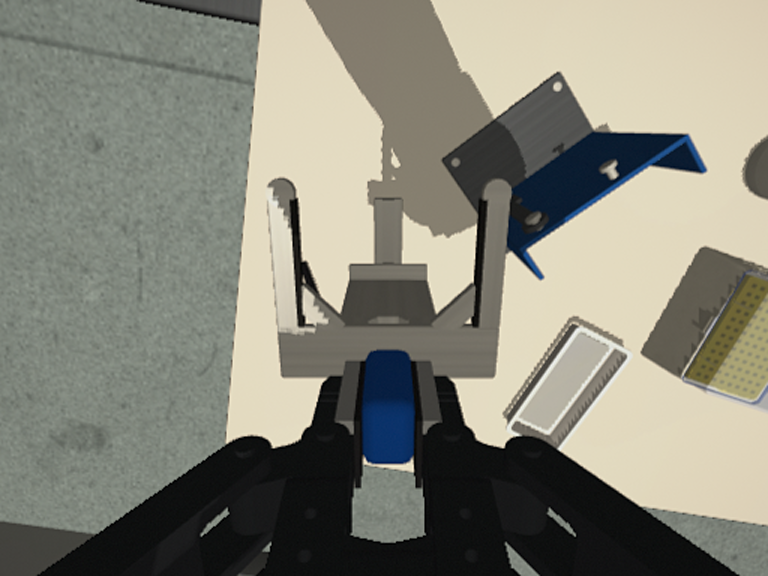

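The 1.5x wrist picture shows the clamp held upright, fork tips at (282,188) and (497,188). The stand's panel top edge runs from (688,136) to (525,250). The free stud head is at about (607,170), within 2 px of the prediction. One crop will give exact picks.

Run:
```python
from h import *
im=np.load("w2.npz")["image"][40:190,285:480,::-1]
cv2.imwrite("pics/w2c.png",cv2.resize(im,None,fx=4,fy=4,interpolation=cv2.INTER_CUBIC))
```

```text
(no output)
```

View pics/w2c.png

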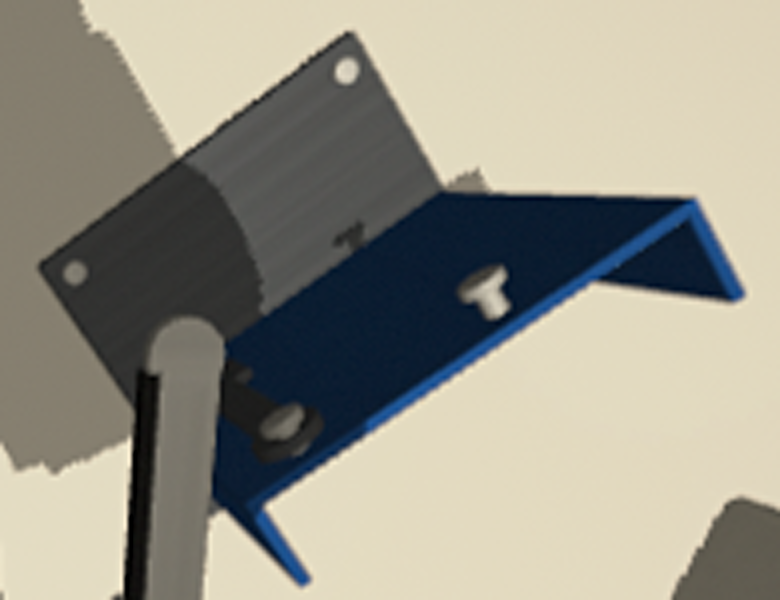

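Crop positions: panel front top corners (690,203) and (252,497), base front corners (350,32) and (40,266), stud head face (481,280), shank root (500,317), and the spanner's stud head (284,423).

Run:
```python
from h import *
W=dict(np.load("w2.npz")); T=dict(np.load("top0.npz"));S=dict(np.load("scene0.npz"))
c=lambda a:(np.array(a)+.5)/4-.5+[285,40]
L=np.array([[0,.065,.161],[0,-.065,.161],[-.065,.067,.008],[-.065,-.067,.008],[-.011,.016,.150],[0,.016,.15],[-.011,-.044,.15]])
U=c([[690,203],[252,497],[350,32],[40,266],[481,280],[500,317],[284,423]])
p0=np.load("fit.npz")["stand"]
p,r=fit([(W,L,U)],p0);print(p,np.degrees(p[2]),r.round(1).tolist())
for w in (.060,):
    L2=L.copy();L2[2,1]=w;L2[3,1]=-w
    q,r=fit([(W,L2,U)],p0);print("alt",q,np.degrees(q[2]),r.round(1).tolist())
q,r=fit([(W,L[[0,1,4,5,6]],U[[0,1,4,5,6]])],p0);print("panel only",q,np.degrees(q[2]),r.round(1).tolist())
for k in (p0,p,q):print("stud",place(k,[0,.016,.15]))
# clamp in hand: z offset 0.130 grasp = TCP+.011
pos=W["pos"]; 
Z=pos[2]+.011-.130
for zo in (Z-.003,Z,):
  A=[ray(W,(np.array(u)+.5)/1.5-.5,zo+h) for u,h in (((282,179),.107),((497,179),.107),((282.5,377),.107),((497,377),.107),((388.5,198),-.007))]
  Rt=W["rot"]; print(zo,[(Rt.T@(a-pos)).round(4).tolist() for a in A])
np.savez("fit2.npz",p=p,q=q)
```

```text
[ 0.58298101 -0.35591824 -0.74603885] -42.74487735822436 [[2.4, -1.1], [-1.4, 2.6], [1.7, -0.2], [-0.2, 1.1], [-0.2, 0.4], [0.1, -0.1], [-0.8, -0.8]]
alt [ 0.58321179 -0.35596953 -0.74167643] -42.49492948172632 [[2.5, -1.2], [-1.1, 2.9], [-2.8, 3.2], [3.8, -1.5], [-0.1, 0.5], [0.3, -0.1], [-0.5, -0.5]]
panel only [ 0.58321598 -0.35603898 -0.74545853] -42.71162741239796 [[2.6, -1.0], [-1.2, 2.8], [-0.0, 0.6], [0.3, 0.0], [-0.6, -0.6]]
stud [[ 0.5925763  -0.34628466  0.15      ]]
stud [[ 0.59384078 -0.34416811  0.15      ]]
stud [[ 0.59406892 -0.34428255  0.15      ]]
0.227308171301825 [[0.0683, -0.0336, 0.015], [0.0684, 0.0337, 0.015], [-0.0018, -0.0385, 0.015], [-0.0017, 0.039, 0.015], [0.0463, -0.0002, 0.129]]
0.23030817130182502 [[0.0686, -0.033, 0.012], [0.0687, 0.033, 0.012], [-0.0001, -0.0378, 0.012], [-0.0, 0.0383, 0.012], [0.0468, -0.0002, 0.126]]
```

The stud comes out at (0.594, -0.344), stand yaw -42.7°, and the clamp origin sits within 1 mm of the TCP axis (z offset -0.122). I'll turn to yaw 47.3°.

```bash
python3 -m inch '[0,0,0,0,0,-1,0, 0,0,0,0,0,-1,0, 0,0,0,0,0,-1,0, 0,0,0,0,0,-1,0, 0,0,0,0,0,-1,0, 0,0,0,0,0,-1,0, 0,0,0,0,0,-0.15,0, 0,0,0,0,0,0,0]'
python3 -c "
from h import *; from cell import bot
s=bot.read_state(); print(s['qpos'],go(s,[.5682,-.3205,.203],np.radians(47.3)))"
```

```text
clock: 8.3
position: [0.4502, -0.4185, 0.3502]
eef_rot: [[-0.738, 0.675, 0.0], [0.675, 0.738, 0.0], [-0.0, 0.0, -1.0]]
contact_force: [-0.5, -0.9, -2.7]
finger_gap: 0.0153
finger_force: 59.4
[-8.52205006e-01  4.84243251e-01  5.31146798e-01  1.61773509e+00
  3.68967397e-04 -1.11127638e-01] [-0.0418, 0.3037, 0.2944, 0.004, 0.0, 0.04]
```

```bash
python3 -m inch '[-0.0105,0.076,0,0,0,0,0, -0.0105,0.076,0,0,0,0,0, -0.0105,0.076,0,0,0,0,0, -0.0103,0.0757,0,0,0,0,0, 0,0,0.1,0,0,0,0, 0,0,0.1,0,0,0,0, 0,0,0.064,0,0,0,0, 0,0,0.03,0,0,0.04,0]'
python3 -m inch '[0,0,0,0,0,0,0, 0,0,0,0,0,0,0]'
python3 - <<'E'
from h import *; from cell import bot,imaging
ims=[]
P=[]
for n,a,b in (("scene",175,320),("top",115,330)):
    d=imaging.snapshot(n);s=bot.read_state();P.append(s["position"]);np.savez(n+"3.npz",**d); ims.append(d["image"][a:a+85,b:b+75])
d=imaging.snapshot("wrist");np.savez("w3.npz",**d);P.append(bot.read_state()["position"])
print(np.array(P).round(4).tolist(),go(bot.read_state(),[.5682,-.3205,.203],np.radians(47.3)))
a=cv2.resize(np.hstack(ims)[:,:,::-1],(530,300),interpolation=cv2.INTER_CUBIC)
b=cv2.resize(d["image"][190:360,150:400,::-1],(441,300),interpolation=cv2.INTER_CUBIC)
cv2.imwrite("pics/pre.png",np.vstack([a,cv2.copyMakeBorder(b,0,0,0,89,0)]))
E
```

```text
clock: 9.3
position: [0.5666, -0.3201, 0.2007]
eef_rot: [[-0.735, 0.679, -0.003], [0.679, 0.735, 0.003], [0.004, -0.0, -1.0]]
contact_force: [0.4, 0.7, -1.9]
finger_gap: 0.0153
finger_force: 59.4
clock: 9.55
position: [0.5686, -0.322, 0.205]
eef_rot: [[-0.735, 0.678, 0.003], [0.678, 0.735, -0.002], [-0.003, 0.001, -1.0]]
contact_force: [-0.1, 0.2, -2.3]
finger_gap: 0.0152
finger_force: 59.4
[[0.5688, -0.3221, 0.2052], [0.5687, -0.3221, 0.205], [0.5686, -0.322, 0.2048]] [0.0026, 0.0017, 0.0036, 0.005, 0.03, -0.001]
```

View pics/pre.png

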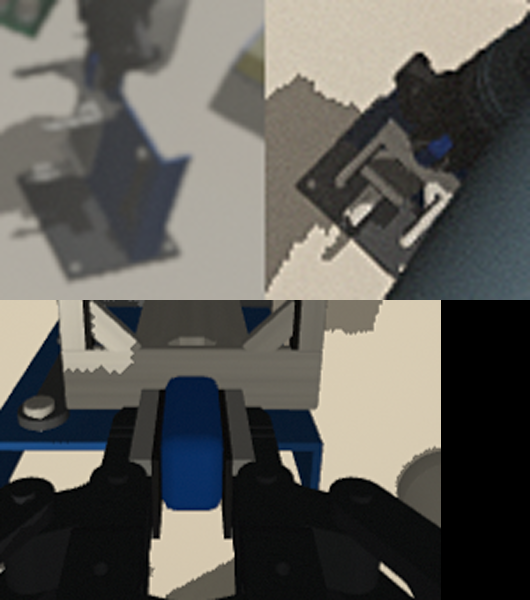

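The picture shows the clamp in front of the panel, back face to it. In the wrist part the panel's top front edge is level at row 442, its right corner is at (322,442), and the spanner's stud head is at (39,404). I'll compare these with the prediction.

Run:
```python
from h import *
W=dict(np.load("w3.npz")); p=np.load("fit2.npz")["p"]
L=np.array([[0,.065,.161],[0,-.030,.161],[0,-.044,.161],[-.011,-.044,.15]])
s=441/250; c=lambda u:(np.array(u)-[150,190])*s+[0,300]
print("pred in crop",c(proj(W,place(p,L))).round(1).tolist())
im=W["image"]; print(im[258:280,330].tolist()); print(im[258:280,162].tolist())
g=im[235:262,155:190].astype(int).sum(2); print(g[::2,::2])
```

```text
pred in crop [[324.8, 443.9], [72.3, 443.7], [35.1, 443.7], [40.1, 403.2]]
[[217, 205, 180], [218, 206, 180], [221, 209, 183], [225, 212, 186], [213, 202, 178], [169, 163, 148], [129, 126, 117], [83, 80, 78], [41, 47, 56], [36, 43, 53], [0, 17, 39], [2, 20, 39], [9, 26, 49], [11, 37, 66], [16, 41, 72], [19, 42, 74], [14, 42, 73], [13, 40, 71], [15, 41, 72], [15, 41, 72], [14, 41, 72], [15, 41, 73]]
[[64, 64, 62], [63, 63, 60], [65, 65, 61], [53, 54, 55], [10, 25, 44], [8, 25, 44], [11, 26, 45], [10, 26, 45], [9, 26, 46], [8, 25, 45], [7, 25, 44], [9, 26, 47], [18, 47, 82], [28, 73, 124], [33, 79, 134], [28, 75, 130], [23, 68, 118], [17, 42, 74], [43, 46, 51], [86, 85, 83], [140, 136, 125], [198, 188, 168]]
[[598 598 606 144  78  83  77  82  79  82  78  77  76  83  81  96 287 281]
 [597 608 379  73  84  82  84  80  79  82  78  74  79  75  80  84 283 288]
 [601 541  57  83  76  84  84  80  78  78  76  75  78  80  76  70 290 297]
 [605 139  80  82  83  83  80  83  83  78  75  73  78  74  77  71 282 301]
 [489  70  87  76  81  83  75  77  84  93  81  77  76  80  80  64 294 290]
 [ 52  80  79  83  75  88 130 186 181 180 182 180 124  74  74  69 232 288]
 [ 81  80  75  85 101 182 177 178 177 181 178 181 183  71  74  73 211 295]
 [ 83  86  83  78 155 193 189 187 182 187 180 202 253  72  75  74 173 300]
 [ 81  76  85  68 253 350 270 234 285 281 344 400 277  82  76  78  94 254]
 [ 81  85  83  69 232 485 503 537 513 483 448 377 168  71  77  75  92  73]
 [ 79  79  92  88  58 264 439 524 514 485 367  61  71  79  99 124  96  72]
 [ 82  81  81 173 141 101  62  78 154 209  87 102 145 185 161 134 102  86]
 [ 83  82  81 172 194 205 221 221 223 223 214 199 191 181 163 128  89  80]
 [ 83  81  80 106 182 205 215 216 215 221 207 196 193 168 106  81  83  84]]
```

Prediction and picture agree within 1 mm. I'll align by 0.9 mm in y and 1.4 mm down, then advance 30 mm.

```bash
python3 -m inch '[-0.01,0.0018,0.0028,0,0,0,0, -0.012,0,0,0,0,0,0, -0.012,0,0,0,0,0,0, 0,0,0,0,0,0,0]'
python3 -m inch '[-0.009,0,0,0,0,0,0, -0.009,0,0,0,0,0,0, -0.008,0,0,0,0,0,0, 0,0,0,0,0,0,0, 0,0,0,0,0,0,0]'
python3 -c "
from h import *; from cell import bot
s=bot.read_state(); p=np.load('fit2.npz')['p']
print(R.from_euler('z',-p[2]).as_matrix()@(s['position']-[p[0],p[1],0]), s['contact_force'],s['wrist_torque'])"
```

```text
clock: 10.2
position: [0.5812, -0.3327, 0.2013]
eef_rot: [[-0.735, 0.678, 0.0], [0.678, 0.735, 0.0], [-0.0, 0.0, -1.0]]
contact_force: [-1.1, -0.3, -2.1]
finger_gap: 0.0154
finger_force: 59.5
clock: 10.82
position: [0.5903, -0.3409, 0.2016]
eef_rot: [[-0.735, 0.678, -0.0], [0.678, 0.735, 0.0], [0.0, 0.0, -1.0]]
contact_force: [-0.2, -0.5, -1.3]
finger_gap: 0.0151
finger_force: 59.5
[-0.00479477  0.01597053  0.2015509 ] [-0.20154656 -0.45358958 -1.27124935] [-0.01224598  0.04017252 -0.00498049]
```

No contact force at 2 mm from the panel, so the head is through the hole. I'll advance 1.5 mm more, then lower by 15 mm.

```bash
python3 -m inch '[-0.003,0,0,0,0,0,0, 0,0,0,0,0,0,0]'
python3 -m inch '[0,0,0.006,0,0,0,0, 0,0,0.006,0,0,0,0, 0,0,0.006,0,0,0,0, 0,0,0.005,0,0,0,0, 0,0,0,0,0,0,0]'
python3 -c "
from h import *; from cell import bot
s=bot.read_state(); p=np.load('fit2.npz')['p']
print(R.from_euler('z',-p[2]).as_matrix()@(s['position']-[p[0],p[1],0]), s['contact_force'],s['wrist_torque'])"
```

```text
clock: 11.08
position: [0.5914, -0.342, 0.2016]
eef_rot: [[-0.735, 0.678, 0.0], [0.678, 0.735, 0.0], [0.0, 0.0, -1.0]]
contact_force: [-0.3, 0.1, -2.6]
finger_gap: 0.0155
finger_force: 59.5
clock: 11.7
position: [0.5913, -0.3419, 0.1897]
eef_rot: [[-0.735, 0.678, -0.0], [0.678, 0.735, 0.0], [0.001, 0.0, -1.0]]
contact_force: [0.2, -0.1, -3.3]
finger_gap: 0.0154
finger_force: 59.5
[-0.00341755  0.01591652  0.18973456] [ 0.19619127 -0.06414313 -3.2776749 ] [-0.02911223  0.0254851   0.01315608]
```

```bash
python3 -m inch '[0,0,0.002,0,0,0,0, 0,0,0,0,0,0,0]'
python3 -m inch '[0,0,0.002,0,0,0,0, 0,0,0,0,0,0,0]'
```

```text
clock: 11.95
position: [0.5915, -0.342, 0.1891]
eef_rot: [[-0.735, 0.678, 0.0], [0.678, 0.735, 0.0], [-0.0, 0.0, -1.0]]
contact_force: [0.0, 0.3, -1.9]
finger_gap: 0.0151
finger_force: 59.5
clock: 12.2
position: [0.5915, -0.3421, 0.1885]
eef_rot: [[-0.735, 0.678, 0.0], [0.678, 0.735, -0.0], [-0.0, 0.0, -1.0]]
contact_force: [-0.5, 0.6, -0.4]
finger_gap: 0.0148
finger_force: 60.0
```

```bash
python3 -m inch '[0,0,0.002,0,0,0,0, 0,0,0,0,0,0,0]'
python3 -m inch '[0,0,0,0,0,0,0.25, 0,0,0,0,0,0,0.4, 0,0,0,0,0,0,0.4, 0,0,0,0,0,0,0.4]'
```

```text
clock: 12.45
position: [0.5916, -0.3421, 0.1882]
eef_rot: [[-0.735, 0.678, 0.001], [0.678, 0.735, -0.001], [-0.001, 0.0, -1.0]]
contact_force: [-2.3, 1.3, 5.7]
finger_gap: 0.0151
finger_force: 60.6
clock: 12.95
position: [0.5915, -0.3421, 0.1869]
eef_rot: [[-0.735, 0.678, -0.0], [0.678, 0.735, 0.0], [0.0, 0.0, -1.0]]
contact_force: [0.6, 0.1, 0.3]
finger_gap: 0.034
finger_force: 0.0
```

The clamp seated with a 5.7 N reaction and has been released. I'll go up and check it on the way.

```bash
python3 -m inch '[0,0,-0.02,0,0,0,0.4, 0,0,-0.06,0,0,0,0.4, 0,0,-0.1,0,0,0,0.6, 0,0,-0.11,0,0,0,1, 0.06,0,0,0,0,0,1, 0.06,0,0,0,0,0,1, 0,0,0,0,0,0,1]'
python3 - <<'E'
from h import *; from cell import bot,imaging
s=bot.read_state()
d=imaging.snapshot("wrist");np.savez("w4.npz",**d);e=imaging.snapshot("scene");t=imaging.snapshot("top");np.savez("t4.npz",**t);np.savez("s4.npz",**e)
a=cv2.resize(e["image"][140:260,210:400],None,fx=2.5,fy=2.5,interpolation=cv2.INTER_CUBIC)
b=cv2.resize(d["image"],(400,300),interpolation=cv2.INTER_AREA)
im=np.hstack([b,a])[:,:800,::-1];cv2.imwrite("pics/hung.png",im)
print(s["position"],go(s,[.540,.0145,.30]))
E
```

```text
clock: 13.82
position: [0.5459, -0.2999, 0.3333]
eef_rot: [[-0.735, 0.678, -0.0], [0.678, 0.735, 0.0], [0.001, 0.0, -1.0]]
contact_force: [0.1, -0.7, 0.3]
finger_gap: 0.0855
finger_force: 0.0
[ 0.54594055 -0.29990239  0.33329949] [0.4348, 0.4543, 0.0669]
```

View pics/hung.png

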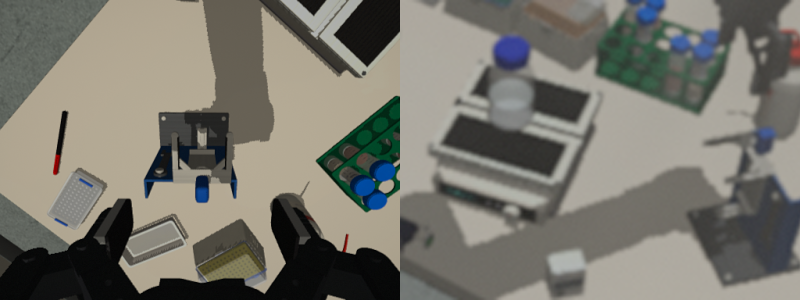

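The left half shows the clamp hanging straight on the stud (grip at (202,190), spanner beside it). The right half shows the bottle still on the platform. I'll move over the bottle.

```bash
python3 -m inch '[0.0725,0.0757,0,0,0,0,1, 0.0725,0.0757,0,0,0,0,1, 0.0725,0.0757,0,0,0,0,1, 0.0725,0.0757,0,0,0,0,1, 0.0725,0.0757,0,0,0,0,1, 0.0725,0.0757,0,0,0,0,1, 0,0,0,0,0,0,1, 0,0,0,0,0,0,1]'
python3 - <<'E'
from h import *; from cell import bot,imaging
def blue(im,roi):
    b=im[...,2].astype(int); m=((b>im[...,0]+50)&(b>im[...,1]+45)).astype(np.uint8)
    n,l,st,c=cv2.connectedComponentsWithStats(m); 
    return [(c[i].round(1).tolist(),st[i].tolist()) for i in range(1,n) if st[i,4]>60 and roi(c[i])]
for f in ("scene0","s4"):
    print(f,blue(np.load(f+".npz")["image"],lambda c:230<c[0]<280 and 140<c[1]<200))
d=imaging.snapshot("wrist");np.savez("w5.npz",**d);s=bot.read_state();print(s["position"])
for c,st in blue(d["image"],lambda c:True):
    q=ray(d,c,.223); print(c,st,q.round(4))
    q0=ray(d,[st[0]+st[2]/2-.5,st[1]+st[3]/2-.5],.217);print("bbox centre at mid height",q0.round(4))
E
```

```text
clock: 14.98
position: [0.5424, 0.0126, 0.3322]
eef_rot: [[-0.735, 0.678, 0.001], [0.678, 0.735, -0.001], [-0.001, 0.0, -1.0]]
contact_force: [0.5, -0.6, 0.2]
finger_gap: 0.0852
finger_force: 0.0
scene0 [([254.2, 159.2], [248, 155, 13, 10, 105])]
s4 [([254.3, 159.4], [248, 155, 14, 10, 110])]
[0.54222869 0.01210029 0.332128  ]
[483.5, 25.3] [443, 0, 69, 62, 1998] [0.5578 0.2112 0.223 ]
bbox centre at mid height [0.5596 0.2096 0.217 ]
[265.8, 213.6] [111, 44, 334, 292, 25312] [0.5603 0.0039 0.223 ]
bbox centre at mid height [0.5527 0.0244 0.217 ]
[180.6, 92.7] [160, 67, 39, 45, 86] [0.4451 0.0227 0.223 ]
bbox centre at mid height [0.4416 0.0227 0.217 ]
[160.6, 120.1] [155, 115, 11, 12, 70] [ 0.4484 -0.0033  0.223 ]
bbox centre at mid height [ 0.4475 -0.0056  0.217 ]
[100.0, 155.9] [81, 131, 27, 42, 80] [ 0.4343 -0.0596  0.223 ]
bbox centre at mid height [ 0.4277 -0.0635  0.217 ]
[64.9, 154.5] [50, 138, 30, 35, 801] [ 0.4148 -0.0792  0.223 ]
bbox centre at mid height [ 0.4132 -0.0834  0.217 ]
[252.7, 152.2] [237, 146, 42, 17, 158] [0.5143 0.0316 0.223 ]
bbox centre at mid height [0.5189 0.0326 0.217 ]
[353.8, 340.3] [343, 332, 23, 21, 298] [ 0.7194 -0.0232  0.223 ]
bbox centre at mid height [ 0.7271 -0.0266  0.217 ]
[299.4, 351.3] [288, 346, 23, 10, 181] [ 0.6937 -0.0716  0.223 ]
bbox centre at mid height [ 0.6978 -0.0747  0.217 ]
```

Run:
```python
from h import *
d=dict(np.load("w5.npz"));im=d["image"].astype(int)
m=((im[...,2]>1.8*im[...,:2].max(2))&(im[...,2]>60)&(im[...,1]<60)).astype(np.uint8);m=cv2.morphologyEx(m,cv2.MORPH_OPEN,np.ones((5,5)))
n,l,st,c=cv2.connectedComponentsWithStats(m)
for i in range(1,n):
    if st[i,4]>200: print(c[i],st[i],ray(d,c[i],.223).round(4),ray(d,c[i],.217).round(4))
print(proj(d,[.541,.015,.223]))
```

```text
[260.53920587 187.20787454] [ 230  158   62   60 2997] [0.54   0.0165 0.223 ] [0.5415 0.0152 0.217 ]
[[260.01568198 189.22072322]]
```

The cap is at (0.5405, 0.016). I'll descend and grip it.

```bash
python3 -m inch '[0.0073,0.003,0.08,0,0,0,1, 0,0,0.08,0,0,0,1, 0,0,0.06,0,0,0,1, 0,0,0.046,0,0,0,1, 0,0,0,0,0,0,1, 0,0,0,0,0,0,1]'
python3 -m inch '[0,0,0,0,0,0,0.4, 0,0,0,0,0,0,0.4, 0,0,0,0,0,0,0.4, 0,0,0,0,0,0,0.4]'
```

```text
clock: 15.78
position: [0.5406, 0.0157, 0.2001]
eef_rot: [[-0.734, 0.679, 0.001], [0.679, 0.734, -0.0], [-0.001, 0.001, -1.0]]
contact_force: [0.2, -0.4, 1.3]
finger_gap: 0.0852
finger_force: 0.0
clock: 16.27
position: [0.541, 0.0165, 0.2006]
eef_rot: [[-0.735, 0.678, 0.003], [0.678, 0.735, -0.001], [-0.003, 0.002, -1.0]]
contact_force: [1.7, 0.2, 5.3]
finger_gap: 0.0515
finger_force: 63.1
```

```bash
python3 -m inch '[0,0,-0.01,0,0,0,0.4, 0,0,-0.03,0,0,0,0.4, 0,0,-0.05,0,0,0,0.4, 0,0,-0.03,0,0,0,0.4, 0,0,0,0,0,0,0.4]'
python3 -m inch '[0.03,0.024,0,0,0,0,0.4, 0.06,0.048,0,0,0,0,0.4, 0.07,0.056,0,0,0,0,0.4, 0.07,0.056,0,0,0,0,0.4, 0.07,0.056,0,0,0,0,0.4, 0.07,0.056,0,0,0,0,0.4]'
python3 -m inch '[0.07,0.056,0,0,0,0,0.4, 0.058,0.046,0,0,0,0,0.4, 0.03,0.024,0,0,0,0,0.4, 0.01,0.008,0,0,0,0,0.4, 0,0,0,0,0,0,0.4, 0,0,0,0,0,0,0.4]'
python3 - <<'E'
from h import *; from cell import bot,imaging
s=bot.read_state();print(s["position"],s["contact_force"])
d=imaging.snapshot("wrist");np.savez("w6.npz",**d);e=imaging.snapshot("scene")
a=cv2.resize(e["image"][110:210,130:230],(400,400),interpolation=cv2.INTER_CUBIC)
b=cv2.resize(d["image"],(400,300),interpolation=cv2.INTER_AREA)
cv2.imwrite("pics/tray.png",np.hstack([cv2.copyMakeBorder(b,0,100,0,0,0),a])[:,:,::-1])
E
```

```text
clock: 16.9
position: [0.5407, 0.0166, 0.2606]
eef_rot: [[-0.735, 0.678, 0.003], [0.678, 0.735, -0.0], [-0.002, 0.002, -1.0]]
contact_force: [0.2, 0.7, -3.0]
finger_gap: 0.0514
finger_force: 63.1
clock: 17.65
position: [0.5026, 0.253, 0.258]
eef_rot: [[-0.735, 0.678, -0.002], [0.678, 0.735, -0.0], [0.001, -0.002, -1.0]]
contact_force: [0.2, -0.2, -3.5]
finger_gap: 0.0514
finger_force: 63.3
clock: 18.4
position: [0.4882, 0.3559, 0.2592]
eef_rot: [[-0.734, 0.679, -0.0], [0.679, 0.734, -0.001], [-0.0, -0.0, -1.0]]
contact_force: [0.3, 0.4, -3.6]
finger_gap: 0.0514
finger_force: 63.3
[0.48820778 0.35591323 0.25917806] [ 0.34075998  0.41288868 -3.55590881]
```

View pics/tray.png

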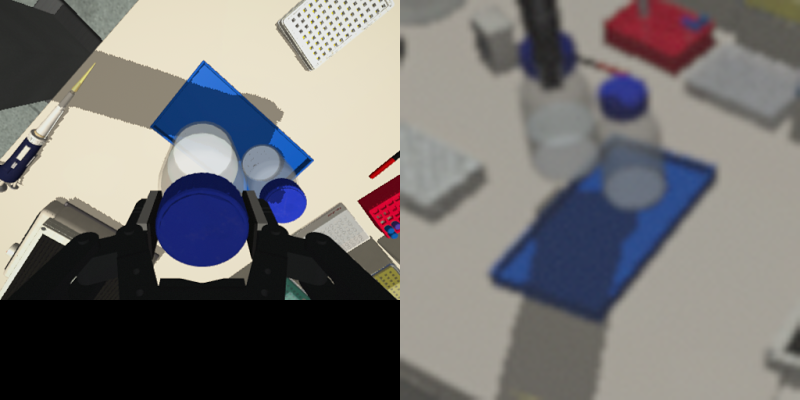

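The picture shows the bottle held over the tray's free half and the empty bottle standing in the other half. Tray corners in the wrist part are (204,62), (152,127) and (312,160). I'll check the spot with these.

Run:
```python
from h import *
d=dict(np.load("w6.npz"));p=np.load("fit.npz")["tray"]
a,b,c=[ray(d,np.array(u)*1.28,.02) for u in ((204,62),(152,127),(312,160))]
print(a,b,c,np.linalg.norm(a-b),np.linalg.norm(a-c))
print(place(p,[[-.12,.065,.02],[-.12,-.065,.02],[.12,.065,.02]]))
ex=(c-a)/np.linalg.norm(c-a);ey=(a-b)/np.linalg.norm(a-b);print("spot",a+ex*.065-ey*.065, np.degrees(np.arctan2(ex[1],ex[0])))
```

```text
[0.42402447 0.41864596 0.02      ] [0.43928045 0.29383114 0.02      ] [0.65584686 0.44640875 0.02      ] 0.12574372476635112 0.23347889177307177
[[0.41780626 0.4153905  0.02      ]
 [0.43069562 0.28603106 0.02      ]
 [0.65662369 0.43918624 0.02      ]]
spot [0.49644949 0.36185523 0.02      ] 6.829152957142023
```

```bash
python3 -m inch '[0,0.008,0.05,0,0,0,0.4, 0,0,0.08,0,0,0,0.4, 0,0,0.08,0,0,0,0.4, 0,0,0.03,0,0,0,0.4, 0,0,0.01,0,0,0,0.4, 0,0,0,0,0,0,0.4, 0,0,0,0,0,0,0.4]'
python3 -m inch '[0,0,0.006,0,0,0,0.4, 0,0,0.006,0,0,0,0.4, 0,0,0.006,0,0,0,0.4, 0,0,0,0,0,0,0.4, 0,0,0,0,0,0,0.4]'
```

```text
clock: 19.38
position: [0.4918, 0.3607, 0.136]
eef_rot: [[-0.735, 0.678, 0.003], [0.678, 0.735, 0.002], [-0.001, 0.003, -1.0]]
contact_force: [0.1, -1.2, -3.2]
finger_gap: 0.0515
finger_force: 63.5
clock: 20.0
position: [0.4906, 0.36, 0.1251]
eef_rot: [[-0.735, 0.678, -0.0], [0.678, 0.735, -0.0], [0.0, -0.0, -1.0]]
contact_force: [0.4, 0.3, -3.0]
finger_gap: 0.0516
finger_force: 63.5
```

```bash
python3 -m inch '[0,0,0.004,0,0,0,0.4, 0,0,0.003,0,0,0,0.4, 0,0,0,0,0,0,0.4]'
python3 -m inch '[0,0,0.002,0,0,0,0.4, 0,0,0,0,0,0,0.4]'
python3 -m inch '[0,0,0.002,0,0,0,0.4, 0,0,0,0,0,0,0.4]'
```

```text
clock: 20.38
position: [0.4905, 0.3599, 0.1214]
eef_rot: [[-0.735, 0.678, -0.0], [0.678, 0.735, -0.0], [0.0, -0.0, -1.0]]
contact_force: [-0.2, 0.2, -3.0]
finger_gap: 0.0515
finger_force: 63.5
clock: 20.62
position: [0.4906, 0.36, 0.1206]
eef_rot: [[-0.735, 0.678, -0.0], [0.678, 0.735, -0.0], [0.0, -0.0, -1.0]]
contact_force: [-1.3, -0.7, -2.7]
finger_gap: 0.0513
finger_force: 63.5
clock: 20.88
position: [0.4906, 0.36, 0.1197]
eef_rot: [[-0.735, 0.678, 0.0], [0.678, 0.735, 0.0], [0.0, 0.0, -1.0]]
contact_force: [-0.1, -0.3, -2.8]
finger_gap: 0.0515
finger_force: 63.8
```

```bash
python3 -m inch '[0,0,0.002,0,0,0,0.4, 0,0,0,0,0,0,0.4]'
```

```text
clock: 21.12
position: [0.4907, 0.3601, 0.1196]
eef_rot: [[-0.735, 0.678, 0.001], [0.678, 0.735, 0.0], [-0.0, 0.001, -1.0]]
contact_force: [-2.2, -0.7, 5.3]
finger_gap: 0.0517
finger_force: 64.5
```

```bash
python3 -m inch '[0,0,0.001,0,0,0,0.4, 0,0,0,0,0,0,0.4]'
```

```text
clock: 21.38
position: [0.4907, 0.3601, 0.1196]
eef_rot: [[-0.735, 0.678, 0.001], [0.678, 0.735, 0.001], [-0.0, 0.001, -1.0]]
contact_force: [-2.3, -1.3, 8.0]
finger_gap: 0.0516
finger_force: 64.8
```

The bottle is seated. I'll release, rise and check.

```bash
python3 -m inch '[0,0,-0.002,0,0,0,0.7, 0,0,0,0,0,0,1, 0,0,0,0,0,0,1, 0,0,0,0,0,0,1, 0,0,-0.03,0,0,0,1, 0,0,-0.08,0,0,0,1, 0,0,-0.11,0,0,0,1, 0,0,-0.11,0,0,0,1]'
python3 -m inch '[0,-0.1,0,0,0,0,1, 0,-0.1,0,0,0,0,1, 0,0,0,0,0,0,1, 0,0,0,0,0,0,1]'
python3 - <<'E'
from h import *; from cell import bot,imaging
d=imaging.snapshot("scene")["image"][110:270,120:400];t=imaging.snapshot("top")["image"][110:250,110:400]
a=cv2.resize(d,(400,229),interpolation=cv2.INTER_CUBIC);b=cv2.resize(t,(400,193),interpolation=cv2.INTER_CUBIC)
w=cv2.resize(imaging.snapshot("wrist")["image"],(400,300))
cv2.imwrite("pics/end.png",np.hstack([np.vstack([a,b]),cv2.copyMakeBorder(w,0,122,0,0,0)])[:,:,::-1])
E
```

```text
clock: 22.38
position: [0.4904, 0.3599, 0.2869]
eef_rot: [[-0.735, 0.678, 0.001], [0.678, 0.735, 0.001], [-0.0, 0.001, -1.0]]
contact_force: [1.4, 0.2, 0.1]
finger_gap: 0.0854
finger_force: 0.0
clock: 22.88
position: [0.4234, 0.2868, 0.2853]
eef_rot: [[-0.735, 0.678, 0.002], [0.678, 0.735, 0.001], [-0.001, 0.002, -1.0]]
contact_force: [0.3, 0.4, 0.6]
finger_gap: 0.0853
finger_force: 0.0
```

View pics/end.png

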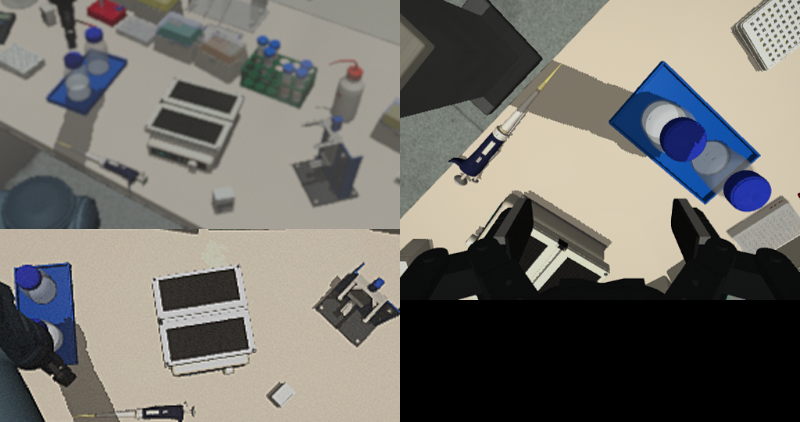

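The wrist part shows both bottles upright in the tray, caps at (684,140) and (747,190). The scene and top parts show the clamp hanging on the stand (338,122), the shaker empty, and the carton untouched.

```bash
python3 -c "
from cell import job; print(job.hand_in())"
```

```text
the job is handed in; nothing more can be done
None
```

The job is handed in at about 23 s on the robot clock: the clamp hangs on the free stud, the bottle stands upright in the tray beside the empty one, and nothing else in the final pictures looks moved.

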